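# Park the plotter carriage at its home stop

## Robot

A 7-joint arm with a two-finger parallel gripper is mounted at the origin on the work surface. World frame = base frame: x ahead of the robot, y to its left, z up, the work surface at z = 0. Lengths are in m, angles in rad, forces in N, time in s.
With the tool pointing down it reaches from about 0.425 to 1.025 m from the base axis. Payload 3.6 kg.
Tool frame: the origin (TCP) lies on the mounting face of the last link; the fingertips stand 173 mm ahead of it and the grasp point (between the pads) lies 155 mm ahead of it (manip.tips_ahead is the distance from the TCP to the fingertips, in m); z points along the fingers, y is the line along which they close (so a half turn about z gives the same grasp; the last joint's range is limited). The gripper opens to 85 mm and grips with 20 to 120 N. Pads are 22 mm wide; open, the fingers measure 114 mm over their backs; the gripper's body (76 mm by 85 mm) begins 54 mm behind the grasp point. The pads swing forward as they close: fully open they stand 13 mm farther back than shut.
Start: joints at [-1.248, 0.591, 0.048, 1.609, -0.033, 0.943, -0.034], TCP at [0.293, 0.663, 0.405] pointing down, gripper open.
Joint ranges: [-2.69, 2.69], [-0.47, 2.24], [-1.27, 1.36], [0.19, 2.51], [-1.53, 4.68], [0.08, 2.07], [-3.09, 3.09]. Speed limits (rad/s): [2.57, 2.57, 3.14, 3.14, 3.14, 3.14, 3.14].

## Interface

Orientations are given as a rotation vector (axis times angle).
In Python, from station import monitor, viewer, job, manip gives the robot as it stands. The module is installed in compiled form; this text tells all that it offers.
- The arm moves only by the tool drive_tool, never from a script. Its argument "series" is a list of rows, each a list of 7 numbers: the opening, from 0 (shut) to 1 (fully open), then the shift along the tool's x, y, z each as a share of 0.15 m, from -1 to 1, then the turn, a rotation vector about the tool's x, y, z each as a share of 45 degrees, from -1 to 1. A call has 1 to 20 rows; each row is the pose to reach, as a shift and turn from the pose commanded when the call began, along the tool's axes at that moment; what a row does not reach only later rows make up. A row lasts 1/12 s, in which the tool goes at most 41.7 mm and 7.16 degrees, less where a joint would pass 70% of its speed; a pose out of reach is approached as far as the arm can. A call with a number of a shift or a turn outside -1 to 1 is refused whole. A call with a gripper value outside its range is refused whole. The fingers move at their own pace and stop on an object; the grip force is fixed at half the most. Time passes only in rows, so rows that repeat a pose let the fingers close. It gives the time, the measured TCP pose, the force, the opening and the grip force at its end, in the units of the state.
- monitor.get_obs(): the state, without advancing time (a new reading comes with each control period).
- viewer.capture(name): name is "scene" or "top" or "wrist"; returns the picture (400x640x3 uint8, red, green, blue); there is no depth.
- viewer.camera_params(name): a dict with "K" (3x3 intrinsics, pixels), "R" (3x3) and "t" (3): a world point X has camera coordinates R X + t; the wrist camera has in their place "T_tool_cam" (4x4, takes a point from camera to tool coordinates, whose origin is the TCP and whose axes are the flange's). Camera axes: x right, y down, z forward; pixel columns grow to the right and rows downward; lengths in m; the calibration is good to about 2 mm. A picture is of the moment at which its call begins: read the wrist's pose just before it. camera_params takes no time and is no camera call.
- job.sign_off(): hands the job in; it is judged then, once.
The state is a dict: "time_s": time; "joints": joint angles; "joint_vel": joint speeds; "joint_torque": joint torques, N m; "position": TCP position; "orientation": TCP orientation; "ft_force": force on the tool from outside, world axes, zero at the start; "moment": the same for the moment, N m; "width": opening from 0.0 (shut) to 1.0 (fully open); "grasp_force": force on a finger pad.
Only numpy, scipy, OpenCV 4.12 (cv2) and the standard library are available. Lean on these libraries where they do the work, as an engineer would, in place of code of your own. Each camera call takes 0.05 s, during which the arm holds its last target. There are 200 camera calls.

## Task

Park the plotter carriage at its home end: press the lock button on the carriage with the fingertips and keep it held fully down while you slide the carriage along the rail until it rests against the home stop (the one with a switch box standing on it, not the low plain one). Then let go and move clear, so that the button springs up and locks it there. Do not force the carriage along while it is locked, do not grip or push the little servo on it, and leave the tape, jar and screwdriver where they are.

Things in the scene. Friction and masses are not known exactly. Their poses are not given: they have to be found in the camera images.
- rail: Plotter axis lying on the green cutting mat: an aluminium extrusion 40 wide, 500 long, its top 44 above the mat, on two grey foot plates (52 high); fixed, placed anew each time. Origin: underside centre, on the mat's top face (3 above the table). Its own y axis runs along the extrusion, z up, x across (roughly away from the robot).
- carriage (a joint): Slide of the carriage along the rail's own +y, m; 0 = middle of the rail. It starts within 2 mm of the middle, with a few mm of play, and needs 88 to 142 mm of travel. A pin under the lock button holds it between hidden teeth; near the middle (within 75 mm) it drops back between the next teeth if the button is let go. With the button down it takes about 2 N to slide. At home the pin springs up behind a last tooth, which needs the carriage within 2.5 mm of the stop.
- carriage_mid (a point): Centre of the carriage plate's top face on the rail's axis, 58 above the mat; axes as the rail's. The aluminium plate is 110 long along the rail (55 either way from here), 8 thick, and reaches 50 to -x and 70 to +x across the rail.
- lock_button (a joint): Travel of the lock button, m: about 0 up (locked), 0.005 fully down; it frees the carriage from 0.003 on. It takes 5 N to start and 8 N at the bottom, and springs back up when let go.
- button_top (a point): Middle of the lock button's upper floor (moves with the button), 74 above the mat when up; axes as the rail's. The button is a grey saddle on a black housing in the middle of the carriage: 36 across the rail, 54 along it, with a 4 thick cross ridge, 6 high, at each end along the rail, so that 46 of flat floor lie between the ridges; shut fingertips pressed down there carry the carriage along by friction or by pushing on a ridge.
- servo_base (a point): Small black servo, 20 across x 54 along (mounting ears included) x 26 high, fixed on the carriage plate 56 to the rail's +x side of the button's centre; its top is 84 above the mat. This point: centre of its underside. Not to be gripped or pushed.
- home_stop_mid (a point): Home stop: an aluminium block clamped over the extrusion with a black switch box (50 x 18 x 34) standing on it, 108 high in all above the mat. The block is 66 across, 30 along the rail (faces 15 either way from this point), its top 68 above the mat; this point is on the rail's axis, 58 above the mat. Axes as the rail's. It may be at either end. The carriage plate meets the block's face when this point and carriage_mid are 70 apart.
- plain_stop_mid (a point): Plain stop: the same block with nothing on it (top 68 above the mat), at the other end. Same point and axes.
- tape: Loose cardboard tape core, 84 across, 24 high, lying on the mat beyond the rail. Origin: underside centre. Bystander.
- jar: Loose clear jar with a steel cap, 48 across, 60 high, standing on the mat beyond the rail. Origin: underside centre. Bystander.
- driver: Loose black-handled screwdriver, 170 long, lying on the mat on the robot's side of the rail, about 115 from its axis and roughly along it. Bystander.

How it is judged:
On the way, in this order (a step that is already met when the one before it is completed fails the run):
1. the lock button is pressed down while the carriage is still where it stood (within 15 mm) (value of joint lock_button above 0.0025 m and distance of carriage_mid from where it was at the start of the episode below 0.015 m), for 0.1 s.
2. the carriage reaches the home stop (gap under 3.5 mm) with the button still held down (horizontal distance between carriage_mid and home_stop_mid below 0.0735 m and value of joint lock_button above 0.0025 m), for 0.1 s.
At the end, for the whole second after the job is handed in: The carriage stands against the home stop (gap under 3.5 mm), at rest, and the lock button is up again (within 1 mm) (horizontal distance between carriage_mid and home_stop_mid below 0.0735 m and value of joint lock_button below 0.001 m and velocity of joint carriage between -0.005 and 0.005 m/s); the robot touches nothing.
It fails at once if the carriage, more than 15 mm from where it stood, is forced along with its lock engaged (faster than 50 mm/s with the button up) (value of joint lock_button below 0.0015 m and distance of carriage_mid from where it was at the start of the episode above 0.015 m and (velocity of joint carriage above 0.05 m/s or velocity of joint carriage below -0.05 m/s)).
It fails at once if the servo is gripped or pushed (over 2 N) (contact force between the fingers and carriage_c2 above 2 N).
It fails at once if the tape is moved (over 20 mm) or lifted (distance of tape from where it was at the start of the episode above 0.02 m).
It fails at once if the jar is moved (over 20 mm) or lifted (distance of jar from where it was at the start of the episode above 0.02 m).
It fails at once if the screwdriver is moved (over 20 mm) or lifted (distance of driver from where it was at the start of the episode above 0.02 m).
It also fails if it takes over 35 s, if anything falls off the work surface, if the arm or the gripper's body presses on something with over 40 N, if the wrist force passes 120 N, or if a joint passes its speed limit or range.

## Working session

There is one attempt and no reset: what is moved stays moved. The work goes in short steps, Python scripts to look and compute and a tool call to move; the robot and the scene stay as the last step left them, time stands still between calls to the robot, and variables do not carry over. Pictures are saved under pics/ and viewed, at most 10 in all, crops included, and the job is handed in when it is done.

Besides the shell and the picture viewer there is one more tool, called as name(argument=value, ...) on one line, values as JSON. drive_tool: Moves the arm, as the interface text tells. Shift numbers are shares of 0.15 m and turn numbers shares of 45 degrees, none past 1 either way. Its arguments: {"type":"object","properties":{"series":{"type":"array","items":{"type":"array","items":{"type":"number","minimum":-1,"maximum":1}}}},"required":["series"]}

```bash
mkdir -p pics; python3 - <<'E'
from station import monitor, viewer, manip
import cv2
o=monitor.get_obs()
for k in("time_s","position","orientation","ft_force","width"):print(k,o[k])
for n in("top","scene"):
    cv2.imwrite(f"pics/{n}0.png",viewer.capture(n)[:,:,::-1])
    print(n,viewer.camera_params(n))
print(viewer.camera_params("wrist"),manip.tips_ahead)
E
```

```text
time_s 0.0
position [0.29330056 0.66254054 0.40353801]
orientation [-0.64980597 -3.07329165  0.00342591]
ft_force [-0.06079365 -0.20579717 -0.89088631]
width 0.9994161200599556
top {'K': array([[497.41990142,   0.        , 327.57567107],
       [  0.        , 497.41990142, 199.28868423],
       [  0.        ,   0.        ,   1.        ]]), 'R': array([[-0.02063701, -0.99952329, -0.0229632 ],
       [-0.99190862,  0.0233467 , -0.12478868],
       [ 0.1252653 ,  0.02020213, -0.99191758]]), 't': array([0.03359278, 0.61201974, 0.81287266])}
scene {'K': array([[429.73456461,   0.        , 315.01299636],
       [  0.        , 429.73456461, 198.10315881],
       [  0.        ,   0.        ,   1.        ]]), 'R': array([[-0.15860236,  0.98731302, -0.00763426],
       [ 0.69662161,  0.10641945, -0.7095021 ],
       [-0.69968823, -0.1178469 , -0.70466197]]), 't': array([ 0.09017324, -0.3729787 ,  1.30749127])}
{'K': array([[299.52428453,   0.        , 316.43677048],
       [  0.        , 299.52428453, 200.37012668],
       [  0.        ,   0.        ,   1.        ]]), 'T_tool_cam': array([[-1.03339913e-03, -9.44510728e-01, -3.28478945e-01,
         8.46613584e-02],
       [ 9.99999385e-01, -1.10814696e-03,  4.03623943e-05,
        -3.80743669e-04],
       [-4.02125659e-04, -3.28478702e-01,  9.44511292e-01,
         2.97338511e-02],
       [ 0.00000000e+00,  0.00000000e+00,  0.00000000e+00,
         1.00000000e+00]])} 0.1734
```

View pics/top0.png

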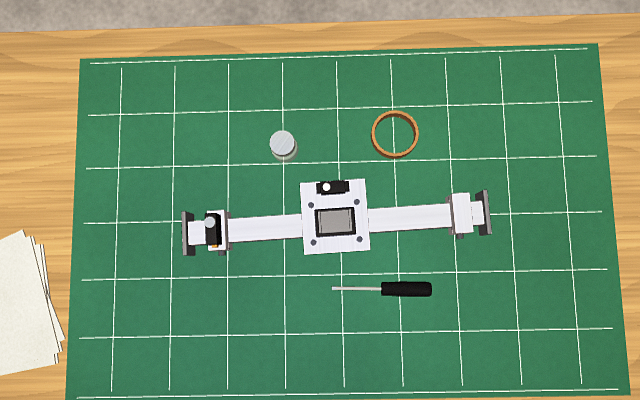

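View pics/scene0.png

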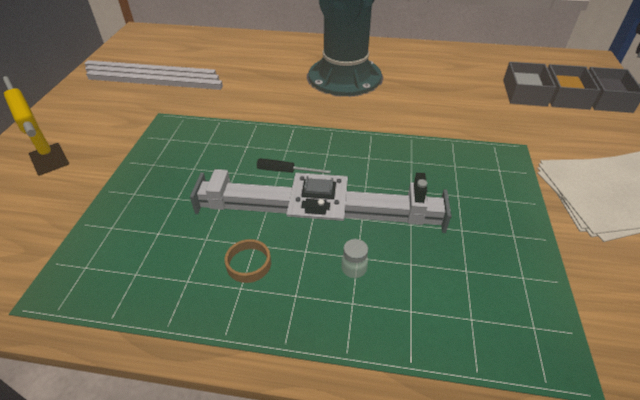

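The home stop (switch box at about (213,228) in the top view) is at world +y. The button is near (335,221), the servo is at (333,187) on the far side, and the plain stop is at (462,213). I'll enlarge the top view next.

```bash
python3 - <<'E'
import cv2
i=cv2.imread("pics/top0.png")
a=cv2.resize(i[165:265,175:375],None,fx=4,fy=4,interpolation=cv2.INTER_CUBIC)
cv2.imwrite("pics/c1.png",a)
E
```

```text
(no output)
```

View pics/c1.png

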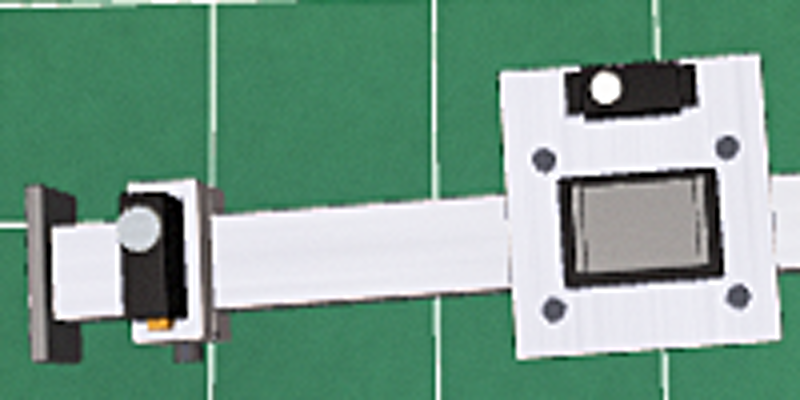

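The crop shows these corners: plate (500,72), (759,55), (780,340), (517,358); button floor about (573,185), (708,172), (714,262), (580,274); home block top (129,184), (197,178), (205,340), (135,342).

```bash
cat >h.py <<'E'
import numpy as np
from station import viewer, monitor
from scipy.spatial.transform import Rotation as Rn
def back(px,z,K,R,t):
    d=(R.T@np.linalg.solve(K,np.c_[np.array(px,float),np.ones(len(px))].T)).T
    c=-R.T@t
    return c+d*((z-c[2])/d[:,2])[:,None]
E
python3 - <<'E'
from h import *
c=viewer.camera_params("top")
B=lambda p,z:back(np.array(p)/4+np.array([175,165])-.375,z,c["K"],c["R"],c["t"])
P=B([(500,72),(759,55),(780,340),(517,358)],.061)
F=B([(573,185),(708,172),(714,262),(580,274)],.080)
H=B([(129,184),(197,178),(205,340),(135,342)],.071)
for n,Q in zip("PFH",(P,F,H)):
    print(n,Q[:,:2].round(4).tolist(),"mean",Q.mean(0).round(4)," sides",[round(float(np.linalg.norm(Q[i]-Q[i-1])),4) for i in range(4)])
u=(P[0]-P[1]+P[3]-P[2]); u/=np.linalg.norm(u); print("rail y from plate",u, np.degrees(np.arctan2(-u[0],u[1])))
x=np.array([u[1],-u[0],0]); m=P.mean(0)-.01*x
d=H.mean(0)-m; print("mid",m,"along",d@u,"across",d@x,"button rel",(F.mean(0)-m)@u,(F.mean(0)-m)@x)
print("dirs H-m",np.degrees(np.arctan2(-d[0],d[1])))
o=monitor.get_obs(); R=Rn.from_rotvec(o["orientation"]).as_matrix(); print(R.round(3),o["position"])
E
```

```text
P [[0.639, 0.0659], [0.6436, -0.0427], [0.5248, -0.0477], [0.5198, 0.0605]] mean [0.5818 0.009  0.061 ]  sides [0.1194, 0.1087, 0.1189, 0.1084]
F [[0.5888, 0.0354], [0.5928, -0.0195], [0.5563, -0.021], [0.5526, 0.0332]] mean [0.5726 0.007  0.08  ]  sides [0.0362, 0.0551, 0.0366, 0.0543]
H [[0.5944, 0.2191], [0.5962, 0.1909], [0.5296, 0.1873], [0.5294, 0.216]] mean [0.5624 0.2033 0.071 ]  sides [0.0651, 0.0283, 0.0667, 0.0287]
rail y from plate [-0.04439956  0.99901385  0.        ] 2.5447437899471774
mid [0.57182805 0.00855024 0.061     ] along 0.1949914380644043 across -0.0007848262383392812 button rel -0.0015609864674244966 0.0007452106146580129
dirs H-m 2.7753538553589205
[[-0.914  0.405 -0.001]
 [ 0.405  0.914 -0.002]
 [-0.    -0.002 -1.   ]] [0.29331911 0.66257947 0.40364185]
```

drive_tool(series=[[0,-1,-1,0,0,0,0],[0,-1,-1,0,0,0,0],[0,-1,-1,0,0,0,0],[0,-1,-1,0,0,0,0],[0,-1,-1,0,0,0,0],[0,-1,-1,0,0,0,0],[0,-1,-1,0,0,0,0]])

```text
time_s: 0.68
position: [0.372, 0.4611, 0.4045]
orientation: [0.66, 3.071, -0.004]
ft_force: [0.7, 0.7, 0.1]
width: 0.006
grasp_force: 0.0
```

drive_tool(series=[[0,-1,-1,0,0,0,0],[0,-1,-1,0,0,0,0],[0,-1,-1,0,0,0,0],[0,-1,-1,0,0,0,0],[0,-1,-1,0,0,0,0],[0,-1,-1,0,0,0,0],[0,-1,-1,0,0,0,0]])

```text
time_s: 1.27
position: [0.4475, 0.2654, 0.4047]
orientation: [0.657, 3.072, -0.001]
ft_force: [0.2, 0.3, 0.4]
width: -0.001
grasp_force: 0.0
```

drive_tool(series=[[0,-1,-1,0.2,0,0,-0.59],[0,-1,-1,0.2,0,0,-0.59],[0,-1,-1,0.2,0,0,-0.59],[0,-1,-1,0.2,0,0,-0.59],[0,-1,-1,0.2,0,0,-0.59],[0,-1,-1,0.2,0,0,-0.59],[0,-1,-1,0.2,0,0,-0.59],[0,-1,-1,0.2,0,0,-0.59]])

```text
time_s: 1.93
position: [0.5234, 0.0713, 0.3745]
orientation: [0.075, -3.141, -0.002]
ft_force: [-0.1, 0.5, 0.3]
width: -0.002
grasp_force: 0.0
```

drive_tool(series=[[0,-0.3,-0.44,0.3,0,0,0],[0,-0.3,-0.44,0.3,0,0,0],[0,-0.3,-0.44,0.56,0,0,0],[0,-0.3,-0.44,0.56,0,0,0],[0,-0.3,-0.44,0.56,0,0,0]])

```text
time_s: 2.35
position: [0.5701, 0.0086, 0.2885]
orientation: [0.079, -3.135, -0.003]
ft_force: [0.4, 1.8, 0.1]
width: -0.002
grasp_force: 0.0
```

```bash
python3 - <<'E'
from h import *
import cv2
o=monitor.get_obs(); R=Rn.from_rotvec(o["orientation"]).as_matrix(); print(R.round(4).tolist(),o["position"],o["ft_force"])
im=viewer.capture("wrist")
c=viewer.camera_params("wrist"); T=np.eye(4);T[:3,:3]=R;T[:3,3]=o["position"]
M=np.linalg.inv(T@c["T_tool_cam"])
for X in [(.572,.008,.077),(.5631,.2028,.071)]:
    p=c["K"]@(M@np.r_[X,1])[:3]; print(p[:2]/p[2])
cv2.imwrite("pics/w1.png",im[:,:,::-1])
cv2.imwrite("pics/t1.png",viewer.capture("top")[:,:,::-1])
E
```

```text
[[-0.9987, -0.0504, -0.0058], [-0.0504, 0.9987, 0.0015], [0.0058, 0.0018, -1.0]] [0.57007263 0.00863463 0.28850827] [0.39141785 1.79362    0.13749827]
[315.39630973 235.2250833 ]
[597.77895122 232.18452464]
```

View pics/w1.png

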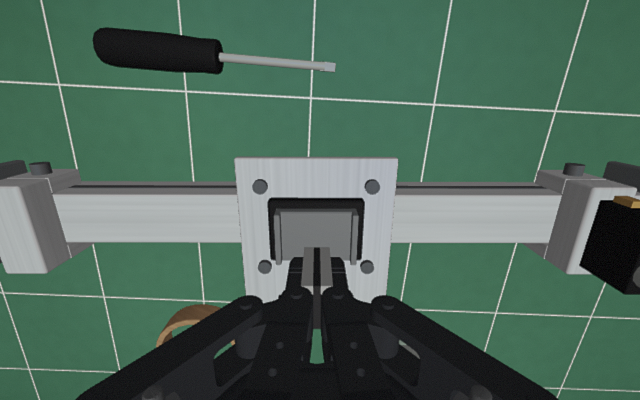

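The wrist view shows the button floor between ridges at x≈281 and 352, centred near (316,235). That matches the prediction of (315,235). The driver is clear at the top, and the switch box is on the right at about (612,245).

drive_tool(series=[[0,-0.01,0,0.1,0,0,0],[0,-0.01,0,0.2,0,0,0],[0,-0.01,0,0.2,0,0,0],[0,-0.01,0,0.2,0,0,0]])

```text
time_s: 2.78
position: [0.5723, 0.0074, 0.2623]
orientation: [-0.078, 3.139, 0.002]
ft_force: [0.1, 0.7, -0.3]
width: -0.0
grasp_force: 0.0
```

drive_tool(series=[[0,0,0,0.02,0,0,0],[0,0,0,0.04,0,0,0],[0,0,0,0.04,0,0,0],[0,0,0,0.04,0,0,0]])

```text
time_s: 3.12
position: [0.5724, 0.0056, 0.2552]
orientation: [-0.073, 3.14, 0.0]
ft_force: [0.0, 0.1, 0.5]
width: 0.001
grasp_force: 0.0
```

drive_tool(series=[[0,0,0.01,0.02,0,0,0],[0,0,0.01,0.04,0,0,0],[0,0,0.01,0.05,0,0,0],[0,0,0.01,0.06,0,0,0],[0,0,0.01,0.07,0,0,0],[0,0,0.01,0.07,0,0,0]])

```text
time_s: 3.62
position: [0.5726, 0.0072, 0.2454]
orientation: [-0.073, 3.14, 0.0]
ft_force: [-2.6, 0.8, 10.2]
width: -0.001
grasp_force: 6.0
```

drive_tool(series=[[0,0,0,0.01,0,0,0],[0,0,0,0.02,0,0,0],[0,0,0,0.02,0,0,0],[0,0,0,0.02,0,0,0]])

```text
time_s: 3.95
position: [0.5726, 0.0072, 0.2452]
orientation: [-0.073, 3.14, 0.001]
ft_force: [-7.2, 0.4, 33.0]
width: 0.003
grasp_force: 16.5
```

The button is bottomed at 33 N, so I'll slide it along tool +y.

drive_tool(series=[[0,0,0.03,0,0,0,0],[0,0,0.07,0,0,0,0],[0,0,0.11,0,0,0,0],[0,0,0.15,0,0,0,0],[0,0,0.19,0,0,0,0],[0,0,0.23,0,0,0,0],[0,0,0.27,0,0,0,0],[0,0,0.27,0,0,0,0]])

```text
time_s: 4.62
position: [0.5707, 0.0484, 0.2452]
orientation: [-0.074, 3.14, 0.001]
ft_force: [-6.4, 1.6, 32.2]
width: 0.001
grasp_force: 16.5
```

```bash
python3 - <<'E'
from h import *
import cv2
o=monitor.get_obs(); print(o["position"],o["ft_force"])
cv2.imwrite("pics/w2.png",viewer.capture("wrist")[:,:,::-1])
E
```

```text
[0.57071167 0.04840089 0.24517329] [-6.44307473  1.60107255 32.19073569]
```

View pics/w2.png

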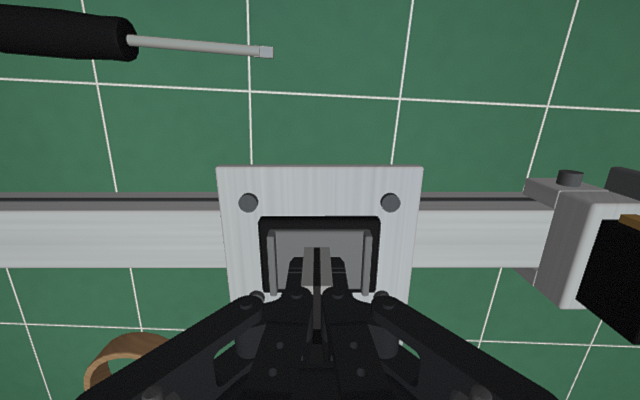

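The carriage came along: the button is still centred under the tips at x≈319, and the home block is ahead at x≈550. I'll continue.

drive_tool(series=[[0,0,0.03,0,0,0,0],[0,0,0.08,0,0,0,0],[0,0,0.13,0,0,0,0],[0,0,0.18,0,0,0,0],[0,0,0.23,0,0,0,0],[0,0,0.28,0,0,0,0],[0,0,0.33,0,0,0,0],[0,0,0.38,0,0,0,0],[0,0,0.43,0,0,0,0],[0,0,0.47,0,0,0,0],[0,0,0.47,0,0,0,0]])

```text
time_s: 5.58
position: [0.5673, 0.1196, 0.2452]
orientation: [-0.075, 3.14, 0.003]
ft_force: [-7.1, 1.1, 32.0]
width: -0.001
grasp_force: 16.1
```

drive_tool(series=[[0,0,0.02,0,0,0,0],[0,0,0.04,0,0,0,0],[0,0,0.06,0,0,0,0],[0,0,0.08,0,0,0,0],[0,0,0.09,0,0,0,0],[0,0,0.1,0,0,0,0],[0,0,0.1,0,0,0,0]])

```text
time_s: 6.17
position: [0.5667, 0.1331, 0.2452]
orientation: [-0.073, 3.14, 0.001]
ft_force: [-7.0, -1.1, 31.3]
width: -0.001
grasp_force: 16.1
```

drive_tool(series=[[0,0,0.01,0,0,0,0],[0,0,0.02,0,0,0,0],[0,0,0.03,0,0,0,0],[0,0,0.03,0,0,0,0]])

```text
time_s: 6.5
position: [0.5668, 0.1341, 0.2452]
orientation: [-0.069, 3.141, -0.006]
ft_force: [-6.7, -7.0, 33.5]
width: 0.001
grasp_force: 16.6
```

```bash
python3 - <<'E'
from h import *
import cv2
o=monitor.get_obs(); print(o["position"],o["ft_force"])
cv2.imwrite("pics/w3.png",viewer.capture("wrist")[:,:,::-1])
E
```

```text
[0.56675255 0.13410028 0.24516876] [-6.69892354 -7.02835413 33.49435861]
```

View pics/w3.png

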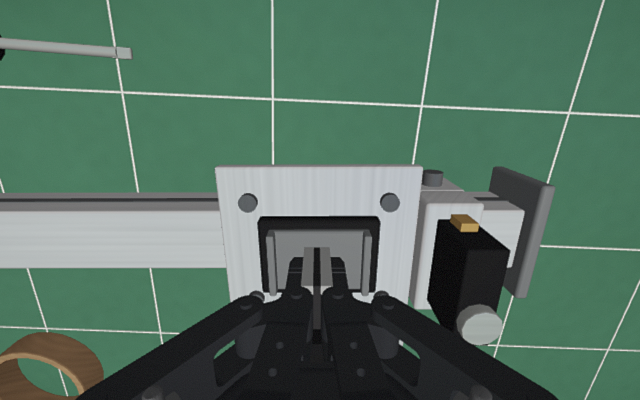

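The plate edge (x≈420) is now against the home block, and the sideways force has risen to 7 N with no more motion. I'll lift straight up.

drive_tool(series=[[0,0,0,-0.02,0,0,0],[0,0,0,-0.05,0,0,0],[0,0,0,-0.1,0,0,0],[0,0,0,-0.3,0,0,0],[0,0,0,-0.5,0,0,0],[0,0,0,-0.7,0,0,0],[0,0,0,-0.7,0,0,0],[0,0,0,-0.7,0,0,0]])

```text
time_s: 7.22
position: [0.5667, 0.138, 0.3479]
orientation: [-0.074, 3.137, 0.003]
ft_force: [-0.8, 0.4, 0.1]
width: 0.002
grasp_force: 0.0
```

```bash
python3 - <<'E'
from h import *
import cv2
o=monitor.get_obs(); print(o["position"],o["ft_force"])
i=viewer.capture("wrist")[:,:,::-1]
cv2.imwrite("pics/w4.png",cv2.resize(i[130:330,220:540],None,fx=2.5,fy=2.5,interpolation=cv2.INTER_CUBIC))
E
```

```text
[0.56672544 0.13802298 0.34793257] [-0.75777045  0.38085826  0.09764359]
```

View pics/w4.png

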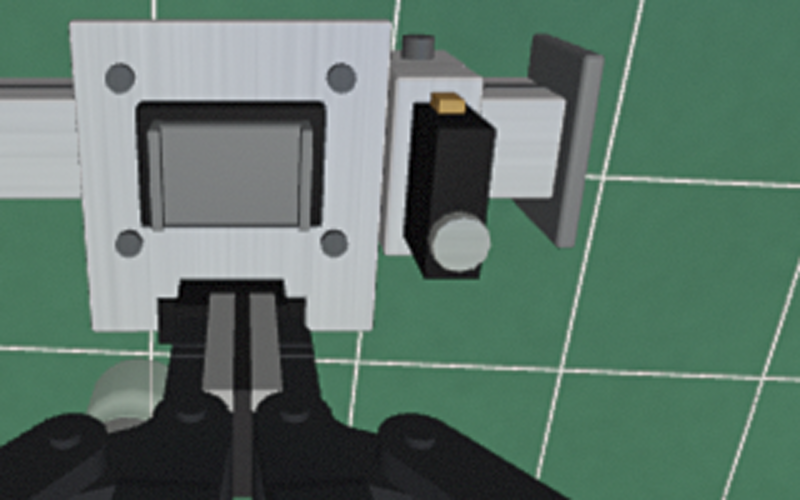

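The plate is flush against the block with no visible gap, and the fingers are clear. One numeric check that the button is up, from the spans in this crop: ridge outer edges x≈148 to 313, plate near edge x≈70 to 391.

```bash
python3 - <<'E'
from h import *
o=monitor.get_obs(); R=Rn.from_rotvec(o["orientation"]).as_matrix()
c=viewer.camera_params("wrist"); T=np.eye(4);T[:3,:3]=R;T[:3,3]=o["position"]
M=np.linalg.inv(T@c["T_tool_cam"])
a=np.radians(2.65);u=np.array([-np.sin(a),np.cos(a)]);x=np.array([u[1],-u[0]]);m=np.array([.572,.008])+.1268*u
def pr(across,al,z):
    p=c["K"]@(M@np.r_[m+x*across+u*al,z,1])[:3]; return (p[:2]/p[2]-[220,130])*2.5
print("plate",pr(-.05,-.055,.061),pr(-.05,.055,.061),pr(.07,.055,.061))
for s in(0,.005):
  print(s,"ridge",pr(-.018,-.027,.083-s),pr(-.018,.027,.083-s),"floor near/far",pr(-.018,0,.077-s),pr(.018,0,.077-s))
print(o["time_s"])
E
```

```text
plate [69.73120972 24.08454997] [395.45546854  24.00392133] [374.64837958 334.69334524]
0 ridge [148.99367421 133.26175449] [315.64376818 133.20420215] floor near/far [232.51123363 128.25144734] [232.91671612 228.26837773]
0.005 ridge [150.74017862 129.09377897] [314.20940735 129.03793535] floor near/far [232.6601047  124.27058746] [233.05169972 222.68281944]
7.2667
```

```bash
python3 -c "
from station import job;print(job.sign_off())"
```

```text
the job is handed in; nothing more can be done
None
```

I slid the carriage to the home stop with the button held down, let go and lifted clear. The last picture shows no gap at the stop and its measurements fit the button being up; I handed the job in at about 7.3 s, and the hand-in returned no verdict.

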